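Set the glue to warm

TASK

Get the luthier's glue warmer going: gently lower the wide steel jacket pot into the warmer's round well, release it, then gently lower the narrow glue pot into the jacket, both standing upright on the floor beneath them. Then press the keys fully down, one at a time, letting each come back up before the next: the large round key, then the triangle, then the cross, then the long bar; no other key, and no key before the pots are in. Do not drop the pots or tip them over, and leave the other things on the bench where they are.

Things in the scene. Friction and masses are not known exactly. Their poses are not given: they have to be found in the camera images.
- heater: electric glue warmer, fixed, 130 (own x) by 295 mm (own y); origin: centre of its underside. Own y +22 to +147 mm: grey block 55 mm high with an open round well, 74 mm across, 40 mm deep, axis at own y +85 mm. The rest: black key deck 70 mm high with six keys, two rows (own x +24, -24 mm) of three (own y -110.5, -62.5, -14.5 mm); which key is where differs each time
- well_floor (a point): centre of the well's floor, 15 mm above the bench; the well's mouth is 40 mm above this point
- jacket: water jacket: the larger, wider open steel pot, 64 mm outside diameter, 68 mm high, walls 3 mm, inner floor 4 mm above its underside. Origin: centre of its underside; z up its axis
- glue_pot: glue pot: the narrower, taller open steel pot, 48 mm outside diameter, 90 mm high, walls 3 mm. Origin: centre of its underside; z up its axis
- key_disc_top (a point): centre of the top face of the large round key, 32 mm across; white, on a dark 42 mm square plate; its top stands 10 mm above that plate and 86 mm above the bench when not pressed; key pitch 48 mm
- key_disc (a joint): travel of the disc key (m): 0 up, 0.005 fully down; a spring returns it; 4.5 N takes it fully down
- key_triangle_top (a point): centre of the top face of the triangular key, sides 36 mm; white, on a dark 42 mm square plate; its top stands 10 mm above that plate and 86 mm above the bench when not pressed; key pitch 48 mm
- key_triangle (a joint): travel of the triangle key (m): 0 up, 0.005 fully down; a spring returns it; 4.5 N takes it fully down
- key_cross_top (a point): centre of the top face of the cross (plus-shaped) key, arms 34 mm long and 10 mm wide; white, on a dark 42 mm square plate; its top stands 10 mm above that plate and 86 mm above the bench when not pressed; key pitch 48 mm
- key_cross (a joint): travel of the cross key (m): 0 up, 0.005 fully down; a spring returns it; 4.5 N takes it fully down
- key_bar_top (a point): centre of the top face of the long narrow bar key, 36 by 12 mm; white, on a dark 42 mm square plate; its top stands 10 mm above that plate and 86 mm above the bench when not pressed; key pitch 48 mm
- key_bar (a joint): travel of the bar key (m): 0 up, 0.005 fully down; a spring returns it; 4.5 N takes it fully down
- key_dot_top (a point): centre of the top face of the small round key, 16 mm across (not used); white, on a dark 42 mm square plate; its top stands 10 mm above that plate and 86 mm above the bench when not pressed; key pitch 48 mm
- key_dot (a joint): travel of the dot key (m): 0 up, 0.005 fully down; a spring returns it; 4.5 N takes it fully down
- key_square_top (a point): centre of the top face of the square key, 24 by 24 mm (not used); white, on a dark 42 mm square plate; its top stands 10 mm above that plate and 86 mm above the bench when not pressed; key pitch 48 mm
- key_square (a joint): travel of the square key (m): 0 up, 0.005 fully down; a spring returns it; 4.5 N takes it fully down
- jar: bystander: closed round amber jar with steel cap, 58 mm across, 88 mm high; origin under its centre
- tin: bystander: closed round tin, 60 mm across, 58 mm high; origin under its centre
- bottle: bystander: yellow glue bottle, 60 mm across, 180 mm high; origin under its centre
- screwdriver: bystander: screwdriver lying along its own x, 190 mm long
- plane: bystander: small block plane, 160 (own x) by 45 mm, 46 mm high
- clamp: bystander: bar clamp lying flat, 200 mm along own y, jaws reach 68 mm to its -x, 20 mm high
- cork: bystander: round cork clamping pad, 32 mm across, 30 mm high; origin under its centre
- brush: bystander: glue brush lying along its own x, 160 mm long
Mind the look-alikes: they are no part of the job. Leave any brown or red look-alike of the jacket alone.

How it is judged:
By the outcome, as a careful person would: the job done as asked, in the order asked, and still so for the second after the job is handed in, with the robot touching nothing.
It also fails if it takes over 67 s, if anything falls off the work surface, if the arm or the gripper's body presses on something with over 40 N, if the wrist force passes 120 N, or if a joint passes its speed limit or range.

ROBOT

A 6-joint arm with a two-finger parallel gripper is mounted at the origin on the work surface. World frame = base frame: x ahead of the robot, y to its left, z up, the work surface at z = 0. Lengths are in m, angles in rad, forces in N, time in s.
With the tool pointing down it reaches from about 0.35 to 0.8 m from the base axis. Payload 7.3 kg.
Tool frame: the origin (TCP) lies on the centre line of the jaws, within the pads' length; the fingertips stand 14 mm ahead of it and the grasp point (between the pads) lies 5 mm behind it; z points along the fingers, y is the line along which they close (so a half turn about z gives the same grasp; the last joint's range is limited). The gripper opens to 85 mm and grips with 20 to 120 N. Pads are 22 mm wide; open, the fingers measure 114 mm over their backs; the gripper's body (76 mm by 85 mm) begins 54 mm behind the grasp point. The pads swing forward as they close: fully open they stand 13 mm farther back than shut.
Start: joints at [-1.407, 0.342, 1.524, -0, 1.275, -0.146], TCP at [0.16, -0.5, 0.245] pointing down, gripper open.
Joint ranges: [-2.53, 2.53], [-0.77, 2.02], [0.04, 2.7], [-1, 4.14], [0.28, 2.66], [-3.11, 3.11]. Speed limits (rad/s): [2.57, 2.57, 3.14, 3.14, 3.14, 3.14].

INTERFACE

Orientations are given as a 3x3 rotation matrix whose columns are the frame's x, y, z axes.
In Python, from workcell import bot gives the robot as it stands.
- The arm moves only by the tool apply_moves, never from a script. Its argument "plan" is text: rows parted by semicolons, each of 6 numbers parted by spaces: the shift along the tool's x, y, z scaled (see below), then the turn, a rotation vector about the tool's x, y, z scaled (see below). In form: dx dy dz ax ay az; .... A call has 1 to 5 rows; each row shifts and turns the commanded pose from where the row before left it, along the tool's axes as they then stand; what a row does not reach is not made up. The controller multiplies each number of a shift by 3 cm and each number of a turn by 0.1 rad. A row lasts 1/10 s, in which the tool goes at most 50 mm and 8.59 degrees, less where a joint would pass 70% of its speed; a pose out of reach is approached as far as the arm can. A call with a number of a shift or a turn outside -1 to 1 is refused whole. A call with a gripper value outside its range is refused whole. "claw" is the opening, from 0 (shut) to 1 (fully open), set as the call begins (left out, the last holds). The fingers move at their own pace and stop on an object; the grip force is fixed at half the most. Time passes only in rows, so rows that do not move let the fingers close. It gives the time, the measured TCP pose, the force, the opening and the grip force at its end, in the units of the state.
- bot.observe(): the state, without advancing time (a new reading comes with each control period).
- bot.snapshot(name): name is "scene" or "top"; returns a dict with "color" (480x640x3 uint8, red, green, blue), "z_map" (480x640 float32, m along the optical axis (not along the pixel's ray), 0 where there is no reading), "intrinsics" (3x3 intrinsics, pixels), "R" (3x3) and "t" (3): a world point X has camera coordinates R X + t. Camera axes: x right, y down, z forward; pixel columns grow to the right and rows downward; lengths in m; the calibration is good to about 2 mm. A picture is of the moment at which its call begins.
- bot.finish_job(): hands the job in; it is judged then, once.
Trained networks look in a picture, given as the dict that the camera call returned (one of the last four; its "shot" number tells which), for a name from the list of things; names that differ only in an ending like _2 or _b are one class to them, and where a whole thing is asked for, a point or a joint stands for the part that bears it (a point fixed in the world has none). Each returns a list of dicts, best first, with "p" (0 to 1); they miss things now and then, are a little off and sometimes report something else, mostly with a low value. They report only what shows in the picture. A call takes as long as a camera call. They do not tell look-alikes from the thing itself.
- bot.search_frame(picture, target): "location" ([x, y, z] in m, in world coordinates, good to about 4 mm: the middle of the surface that is visible of it).
The state is a dict: "t": time; "joint_pos": joint angles; "dq": joint speeds; "joint_torque": joint torques, N m; "ee_pos": TCP position; "orientation": TCP orientation; "wrist_force": force on the tool from outside, world axes, zero at the start; "torque": the same for the moment, N m; "gripper_width": finger opening in m; "gripper_force": force on a finger pad.
Only numpy, scipy, OpenCV 4.12 (cv2) and the standard library are available. Lean on these libraries where they do the work, as an engineer would, in place of code of your own. Each camera call takes 0.05 s, during which the arm holds its last target. There are 200 camera calls.

## Working session

There is one attempt and no reset: what is moved stays moved. The work goes in short steps, Python scripts to look and compute and a tool call to move; the robot and the scene stay as the last step left them, time stands still between calls to the robot, and variables do not carry over. Pictures are saved under pics/ and viewed, at most 10 in all, crops included, and the job is handed in when it is done.

Besides the shell and the picture viewer there is one more tool, called after "Emit:" as name(argument=value, ...) on one line, values as JSON. apply_moves: Moves the arm, as the interface text tells. Shifts and turns lie within -1 to 1; 1 stands for 3 cm of shift or 0.1 rad of turn. Its arguments: {"type":"object","properties":{"plan":{"type":"string"},"claw":{"type":"number"}},"required":["plan"]}

```bash
mkdir -p pics; ls; cat > h.py <<'E'
import numpy as np, cv2
from workcell import bot
def snap(n):
    s=bot.snapshot(n); return s
def save(s,name,crop=None,f=1):
    im=cv2.cvtColor(s["color"],cv2.COLOR_RGB2BGR)
    if crop: u0,v0,u1,v1=crop; im=im[v0:v1,u0:u1]
    if f!=1: im=cv2.resize(im,None,fx=f,fy=f,interpolation=cv2.INTER_CUBIC)
    cv2.imwrite("pics/"+name,im)
def cloud(s):
    z=s["z_map"].astype(float);K=s["intrinsics"];v,u=np.indices(z.shape)
    c=np.stack([(u-K[0,2])/K[0,0]*z,(v-K[1,2])/K[1,1]*z,z],-1)
    P=(c-s["t"])@s["R"]; P[z==0]=np.nan; return P
def proj(s,X):
    c=np.asarray(X)@s["R"].T+s["t"]; q=c@s["intrinsics"].T; return q[...,:2]/q[...,2:]
E
python3 - <<'E'
from h import *
S={n:snap(n) for n in("scene","top")}
for n,s in S.items():
    save(s,n+"0.png"); print(n,s["intrinsics"][0,0],(-s["R"].T@s["t"]).round(3),s["R"][2].round(2))
    for k in["jacket","glue_pot","heater","key_disc_top","key_triangle_top","key_cross_top","key_bar_top"]:
        print(k,[(np.round(d["location"],3).tolist(),round(d["p"],2)) for d in bot.search_frame(s,k)][:4])
o=bot.observe();print(o["t"],o["ee_pos"],o["orientation"])
E
```

```text
pics
scene 483.87818851795635 [1.177 0.572 0.736] [-0.58 -0.55 -0.61]
jacket [([0.695, 0.306, 0.045], 0.96), ([0.684, 0.475, 0.042], 0.96), ([0.591, 0.305, 0.042], 0.65), ([0.729, 0.209, 0.041], 0.6)]
glue_pot [([0.477, 0.306, 0.059], 0.76), ([0.548, -0.121, 0.056], 0.57), ([0.544, 0.238, 0.028], 0.51)]
heater [([0.551, -0.121, 0.052], 0.75), ([0.5, -0.182, 0.089], 0.3)]
key_disc_top []
key_triangle_top []
key_cross_top []
key_bar_top [([0.546, 0.237, 0.026], 0.47), ([0.517, -0.288, 0.082], 0.44)]
top 449.51488809656354 [0.481 0.016 1.123] [ 0.08 -0.   -1.  ]
jacket [([0.582, 0.304, 0.02], 0.97), ([0.728, 0.211, 0.024], 0.81), ([0.695, 0.484, 0.034], 0.77), ([0.778, -0.175, 0.017], 0.67)]
glue_pot [([0.46, 0.31, 0.051], 0.75), ([0.544, -0.196, 0.086], 0.2)]
heater [([0.528, -0.142, 0.056], 0.55)]
key_disc_top [([0.475, -0.275, 0.084], 0.74), ([0.53, -0.244, 0.082], 0.67)]
key_triangle_top [([0.494, -0.185, 0.086], 0.7), ([0.517, -0.292, 0.088], 0.6), ([0.536, 0.227, 0.032], 0.4), ([0.469, -0.278, 0.085], 0.15)]
key_cross_top [([0.468, -0.283, 0.087], 0.64)]
key_bar_top [([0.515, -0.292, 0.082], 0.41), ([0.48, -0.231, 0.086], 0.28)]
0.8 [ 0.16007655 -0.50000704  0.24535017] [[ 9.52385969e-01  3.04895007e-01  2.44585697e-05]
 [ 3.04895008e-01 -9.52385962e-01 -1.13249263e-04]
 [-1.12351364e-05  1.15314305e-04 -9.99999993e-01]]
```

View pics/scene0.png

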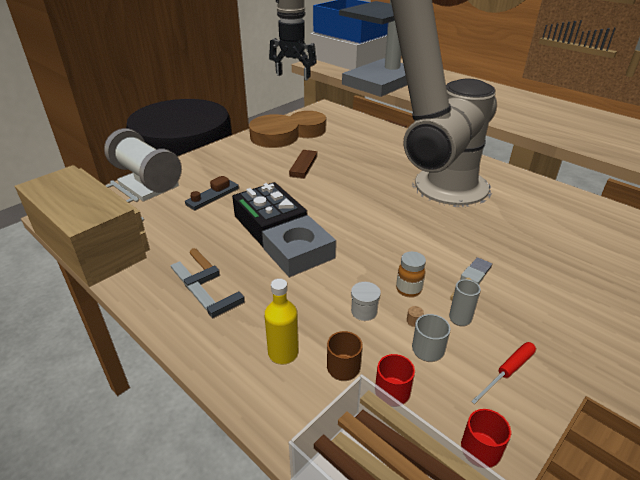

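View pics/top0.png

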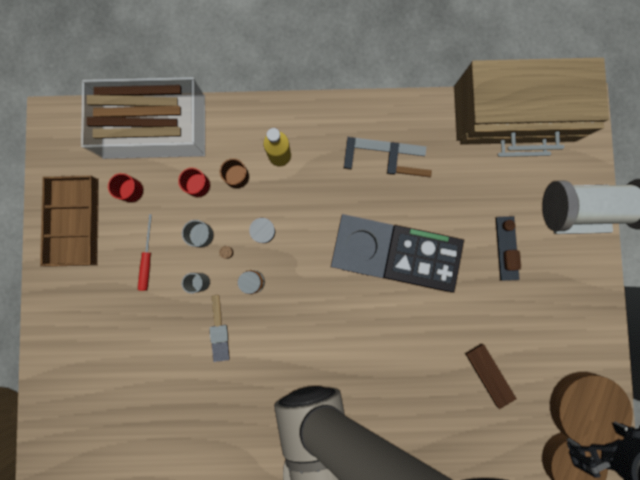

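Scene view: candidates for the jacket are the steel pot (431,338), brown pot (344,355), red pots (395,378) and (486,437), and the tin (365,300, closed). I choose the open grey steel pot, top view (197,234). The glue pot is the narrow steel one, scene (464,302) / top (196,282), next to the jar (top 249,283), the cork (226,252) and the brush (218,330). The heater is at top (398,252). Next I check in close crop and measure.

```bash
cat > m.py <<'E'
from h import *
from scipy.optimize import least_squares
def ring(s,c,r,h):
    """fit rim circle: points near the top height h"""
    P=cloud(s).reshape(-1,3); d=np.hypot(*(P[:,:2]-c).T)
    Q=P[(d<r+.015)&(np.abs(P[:,2]-h)<.006)]
    f=lambda p:np.hypot(Q[:,0]-p[0],Q[:,1]-p[1])-p[2]
    p=least_squares(f,[*c,r],loss="soft_l1",f_scale=.002).x
    return p.round(4),np.median(Q[:,2]).round(4),len(Q)
E
python3 - <<'E'
from m import *
a=snap("scene");b=snap("top")
for n,s in(("scene",a),("top",b)):
    for nm,c,r,h in(("jacket",(.59,.305),.0305,.068),("glue",(.475,.307),.0225,.09)):
        p=ring(s,np.array(c),r,h); p2=ring(s,p[0][:2],r,h); print(n,nm,p2)
    P=cloud(s)
    for c in((.59,.305),(.475,.307)):
        d=np.hypot(P[...,0]-c[0],P[...,1]-c[1]); print("max z",np.nanpercentile(P[...,2][d<.05],[50,90,99,100]).round(3))
    g=s["color"].astype(int)
    m=(g.min(-1)>150)&(P[...,2]>.075)&(P[...,2]<.1)&(np.abs(P[...,0]-.5)<.15)&(np.abs(P[...,1]+.2)<.15)
    k,L,st,ce=cv2.connectedComponentsWithStats(m.astype(np.uint8))
    for i in range(1,k):
        if st[i,4]>15: print(n,ce[i].round(1),st[i,4],np.nanmean(P[L==i],0).round(4))
    # block top plane / well
    m=(np.abs(P[...,2]-.055)<.005)&(np.abs(P[...,0]-.55)<.12)&(np.abs(P[...,1]+.1)<.13)
    Q=P[m][:,:2].astype(np.float32); print("block",m.sum(),cv2.minAreaRect(Q))
im=np.hstack([cv2.resize(cv2.cvtColor(b["color"],4)[v:v+100,u:u+133],(400,300),interpolation=2) for u,v in((130,190),(370,205))])
i2=cv2.resize(cv2.cvtColor(a["color"],4)[170:370,230:497],(800,600)[0:2],interpolation=2)
cv2.imwrite("pics/crop.png",np.vstack([im,i2[:300]]))
E
```

```text
scene jacket (array([0.5805, 0.2997, 0.0302]), np.float64(0.0663), 255)
scene glue (array([0.4641, 0.3016, 0.0222]), np.float64(0.0882), 169)
max z [0.022 0.063 0.069 0.071]
max z [0.023 0.083 0.09  0.092]
scene [267.4 185.9] 44 [ 0.4726 -0.2801  0.0852]
scene [250.9 191.3] 36 [ 0.5198 -0.2905  0.0852]
scene [276.3 194.2] 48 [ 0.4843 -0.2325  0.0854]
scene [259.6 199.6] 67 [ 0.5307 -0.2442  0.0851]
scene [285.5 202.3] 52 [ 0.4942 -0.188   0.0851]
scene [268.6 208.4] 20 [ 0.5415 -0.1983  0.0849]
block 1539 ((0.5343242883682251, -0.12244457006454468), (0.18806017935276031, 0.13293959200382233), 76.82835388183594)
top jacket (array([0.5795, 0.2972, 0.0302]), np.float64(0.0664), 122)
top glue (array([0.463 , 0.2991, 0.0222]), np.float64(0.0885), 96)
max z [0.003 0.061 0.069 0.07 ]
max z [0.001 0.077 0.091 0.093]
top [407.4 243.2] 27 [ 0.5406 -0.199   0.0852]
top [427.8 247.6] 127 [ 0.5293 -0.2457  0.0854]
top [448. 252.] 67 [ 0.5179 -0.2919  0.0852]
top [403.5 263.6] 95 [ 0.4938 -0.1879  0.0854]
top [423.8 268. ] 95 [ 0.4825 -0.2344  0.0852]
top [444.3 272.4] 92 [ 0.4712 -0.2812  0.085 ]
block 2096 ((0.5373699069023132, -0.11097501963376999), (0.15417739748954773, 0.1302974820137024), 76.46774291992188)
```

View pics/crop.png

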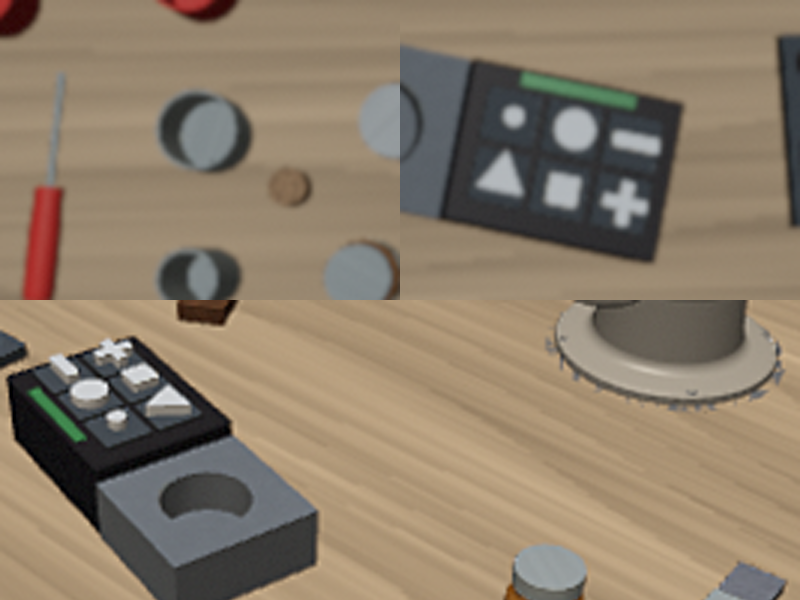

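```bash
cat > plan.py <<'E'
import sys; from h import *
def plan(wps,pos=None,th=None,vmax=.9):
    """wps: list of (x,y,z,theta); prints rows of round numbers and where they lead"""
    o=bot.observe(); R=np.array(o["orientation"])
    if pos is None: pos=np.array(o["ee_pos"])
    if th is None: th=np.arctan2(R[1,0],R[0,0])
    for w in wps:
        D=np.array(w[:3])-pos; dt=w[3]-th
        for N in range(1,60):
            rows=[];p=pos.copy();t=th
            for i in range(N):
                T=np.array([[np.cos(t),np.sin(t),0],[np.sin(t),-np.cos(t),0],[0,0,-1]])
                g=pos+D*(i+1)/N-p
                r=np.round(T.T@g/.03,2); a=np.round(-((th+dt*(i+1)/N)-t)/.1,2)
                rows.append((*r,0,0,a)); p=p+T@r*.03; t-=a*.1
            M=np.array(rows)
            if np.abs(M).max()<=vmax and np.linalg.norm(M[:,:3],axis=1).max()<=1.4: break
        for k in range(0,N,5): print("; ".join(" ".join(f"{v+0:g}" for v in r) for r in rows[k:k+5]))
        print("->",p.round(4),round(t,4)); pos,th=p,t
E
python3 - <<'E'
from m import *
from plan import plan
own=np.array([[24,-14.5],[24,-62.5],[24,-110.5],[-24,-14.5],[-24,-110.5],[-24,-62.5]])/1e3
sc=np.array([[.5415,-.1983],[.5307,-.2442],[.5198,-.2905],[.4942,-.188],[.4726,-.2801],[.4843,-.2325]])
tp=np.array([[.5406,-.199],[.5293,-.2457],[.5179,-.2919],[.4938,-.1879],[.4712,-.2812],[.4825,-.2344]])
for w in(sc,tp,(sc+tp)/2):
    a=own-own.mean(0);b=w-w.mean(0)
    th=np.arctan2((a[:,0]*b[:,1]-a[:,1]*b[:,0]).sum(),(a*b).sum())
    R=np.array([[np.cos(th),-np.sin(th)],[np.sin(th),np.cos(th)]]);t=w.mean(0)-R@own.mean(0)
    print("th",th.round(4),"org",t.round(4),"well",(R@[0,.085]+t).round(4),"res",(own@R.T+t-w).round(4).tolist())
print("keys dot disc bar tri cross sq",(own@R.T+t).round(4).tolist())
c=R@[0,.085]+t
for n in("scene","top"):
    P=cloud(snap(n)).reshape(-1,3); q=(P[:,:2]-t)@R
    m=(np.abs(q[:,0])<.06)&(q[:,1]>.03)&(q[:,1]<.14)
    fl=P[m&(P[:,2]<.025)]; print(n,"floor z",np.median(fl[:,2]).round(4),"top z",np.median(P[m&(P[:,2]>.05),2]).round(4))
    z=P[:,2]; blk=(z>.05)&(z<.06)&(np.abs(q[:,0])<.07)&(q[:,1]>.0)&(q[:,1]<.16)
    print("block own bounds",np.percentile(q[blk],[1,99],axis=0).round(4).tolist())
plan([(.45,-.05,.245,1.33-th*0),(.58,.2985,.18,1.33),(.58,.2985,.10,1.33),(.58,.2985,.056,1.33)])
E
```

```text
th -0.2294 org [ 0.5214 -0.1781] well [ 0.5407 -0.0953] res [[-0.0, 0.0007], [-0.0001, -0.0002], [-0.0002, -0.0006], [0.0005, 0.0013], [0.0003, -0.0001], [-0.0005, -0.001]]
th -0.2367 org [ 0.5205 -0.1793] well [ 0.5405 -0.0966] res [[-0.0001, 0.0], [-0.0001, 0.0001], [0.0001, -0.0004], [0.0, 0.0002], [0.0001, 0.0002], [0.0001, 0.0]]
th -0.2331 org [ 0.521  -0.1787] well [ 0.5406 -0.096 ] res [[-0.0001, 0.0003], [-0.0001, -0.0001], [-0.0001, -0.0005], [0.0003, 0.0007], [0.0002, 0.0], [-0.0002, -0.0005]]
keys dot disc bar tri cross sq [[0.541, -0.1983], [0.5299, -0.245], [0.5188, -0.2917], [0.4943, -0.1872], [0.4721, -0.2806], [0.4832, -0.2339]]
scene floor z 0.0157 top z 0.0546
block own bounds [[-0.0641, 0.0195], [0.0659, 0.1491]]
top floor z 0.0145 top z 0.0543
block own bounds [[-0.0639, 0.0219], [0.0642, 0.1459]]
0.69 -0.57 0 0 0 -0.51; 0.72 -0.53 0 0 0 -0.51; 0.74 -0.49 0 0 0 -0.51; 0.77 -0.46 0 0 0 -0.51; 0.79 -0.41 0 0 0 -0.51
0.81 -0.38 0 0 0 -0.51; 0.82 -0.33 0 0 0 -0.51; 0.85 -0.29 0 0 0 -0.51; 0.85 -0.25 0 0 0 -0.51; 0.87 -0.2 0.01 0 0 -0.51
0.88 -0.16 0 0 0 -0.51; 0.89 -0.12 0 0 0 -0.51; 0.89 -0.06 0 0 0 -0.51; 0.89 -0.03 0 0 0 -0.51; 0.89 0.03 0 0 0 -0.51
0.89 0.06 0 0 0 -0.51; 0.88 0.12 0 0 0 -0.51; 0.88 0.16 0 0 0 -0.51; 0.87 0.2 0 0 0 -0.51; 0.86 0.25 0 0 0 -0.51
-> [ 0.4501 -0.05    0.245 ] 1.3298
0.88 0.1 0.15 0 0 0; 0.88 0.1 0.16 0 0 0; 0.88 0.11 0.15 0 0 0; 0.88 0.1 0.16 0 0 0; 0.88 0.1 0.15 0 0 0
0.88 0.1 0.16 0 0 0; 0.88 0.11 0.15 0 0 0; 0.88 0.1 0.16 0 0 0; 0.88 0.1 0.15 0 0 0; 0.88 0.1 0.16 0 0 0
0.88 0.1 0.15 0 0 0; 0.87 0.11 0.16 0 0 0; 0.88 0.1 0.15 0 0 0; 0.88 0.1 0.16 0 0 0
-> [0.5799 0.2984 0.1799] 1.3298
0 0 0.89 0 0 0; 0 0 0.89 0 0 0; 0 0 0.88 0 0 0
-> [0.5799 0.2984 0.1001] 1.3298
0 0 0.74 0 0 0; 0 0 0.73 0 0 0
-> [0.5799 0.2984 0.056 ] 1.3298
```

The keys and heater fit agree within 1.3 mm between views, and the heights (15 / 55 / 86 mm) match the text. Moving.

Emit:
apply_moves(plan="0.69 -0.57 0 0 0 -0.51; 0.72 -0.53 0 0 0 -0.51; 0.74 -0.49 0 0 0 -0.51; 0.77 -0.46 0 0 0 -0.51; 0.79 -0.41 0 0 0 -0.51", claw=1)

```text
t: 1.5
ee_pos: [0.2332, -0.3866, 0.2454]
orientation: [[0.844, 0.537, 0.0], [0.537, -0.844, -0.0], [0.0, 0.0, -1.0]]
wrist_force: [0.4, -0.4, -0.1]
gripper_width: 0.0852
gripper_force: 0.0
```

Emit:
apply_moves(plan="0.81 -0.38 0 0 0 -0.51; 0.82 -0.33 0 0 0 -0.51; 0.85 -0.29 0 0 0 -0.51; 0.85 -0.25 0 0 0 -0.51; 0.87 -0.2 0 0 0 -0.51")

```text
t: 2.0
ee_pos: [0.3055, -0.2742, 0.2454]
orientation: [[0.681, 0.732, 0.0], [0.732, -0.681, -0.0], [-0.0, 0.0, -1.0]]
wrist_force: [-0.3, -0.0, -1.2]
gripper_width: 0.0854
gripper_force: 0.0
```

Emit:
apply_moves(plan="0.88 -0.16 0 0 0 -0.51; 0.89 -0.12 0 0 0 -0.51; 0.89 -0.06 0 0 0 -0.51; 0.89 -0.03 0 0 0 -0.51; 0.89 0.03 0 0 0 -0.51")

```text
t: 2.5
ee_pos: [0.3781, -0.1615, 0.2454]
orientation: [[0.474, 0.88, 0.0], [0.88, -0.474, -0.0], [-0.0, 0.0, -1.0]]
wrist_force: [0.5, -0.9, 0.3]
gripper_width: 0.0855
gripper_force: 0.0
```

Emit:
apply_moves(plan="0.89 0.06 0 0 0 -0.51; 0.88 0.12 0 0 0 -0.51; 0.88 0.16 0 0 0 -0.51; 0.87 0.2 0 0 0 -0.51; 0.86 0.25 0 0 0 -0.51")

```text
t: 3.0
ee_pos: [0.4507, -0.049, 0.2454]
orientation: [[0.237, 0.972, 0.0], [0.972, -0.237, -0.0], [-0.0, 0.0, -1.0]]
wrist_force: [-0.4, -0.6, 0.8]
gripper_width: 0.0853
gripper_force: 0.0
```

Emit:
apply_moves(plan="0.88 0.1 0.15 0 0 0; 0.88 0.1 0.16 0 0 0; 0.88 0.11 0.15 0 0 0; 0.88 0.1 0.16 0 0 0; 0.88 0.1 0.15 0 0 0")

```text
t: 3.5
ee_pos: [0.4968, 0.0756, 0.222]
orientation: [[0.239, 0.971, 0.0], [0.971, -0.239, -0.0], [-0.0, 0.0, -1.0]]
wrist_force: [-0.3, -0.2, -0.7]
gripper_width: 0.0852
gripper_force: 0.0
```

Emit:
apply_moves(plan="0.88 0.1 0.16 0 0 0; 0.88 0.11 0.15 0 0 0; 0.88 0.1 0.16 0 0 0; 0.88 0.1 0.15 0 0 0; 0.88 0.1 0.16 0 0 0")

```text
t: 4.0
ee_pos: [0.5432, 0.2002, 0.1985]
orientation: [[0.239, 0.971, 0.0], [0.971, -0.239, -0.0], [-0.0, 0.0, -1.0]]
wrist_force: [-0.1, -0.0, -0.3]
gripper_width: 0.0854
gripper_force: 0.0
```

Emit:
apply_moves(plan="0.88 0.1 0.15 0 0 0; 0.87 0.11 0.16 0 0 0; 0.88 0.1 0.15 0 0 0; 0.88 0.1 0.16 0 0 0; 0 0 0 0 0 0")

```text
t: 4.5
ee_pos: [0.5799, 0.301, 0.1788]
orientation: [[0.236, 0.972, -0.001], [0.972, -0.236, 0.0], [0.0, -0.001, -1.0]]
wrist_force: [-0.0, 0.2, -0.9]
gripper_width: 0.0852
gripper_force: 0.0
```

Emit:
apply_moves(plan="-0.08 0 0.9 0 0 0; 0 0 0.9 0 0 0; 0 0 0.9 0 0 0; 0 0 0.4 0 0 0; 0 0 0 0 0 0")

```text
t: 5.0
ee_pos: [0.5784, 0.2951, 0.0855]
orientation: [[0.239, 0.971, -0.003], [0.971, -0.239, -0.002], [-0.002, -0.003, -1.0]]
wrist_force: [0.2, -0.9, 0.7]
gripper_width: 0.0851
gripper_force: 0.0
```

```bash
python3 - <<'E'
from m import *
o=bot.observe();print(o["ee_pos"],o["wrist_force"])
for n in("scene","top"):
    s=snap(n); print(n,ring(s,np.array([.58,.2985]),.0305,.068)); save(s,n+"1.png",(110,150,270,270) if n=="top" else (370,230,530,350),4 )
    if n=="scene": a=s
E
```

```text
[0.57841832 0.29514181 0.0855318 ] [ 0.16158591 -0.85568103  0.72060434]
scene (array([0.5804, 0.2994, 0.0303]), np.float64(0.0663), 207)
top (array([0.5794, 0.297 , 0.0301]), np.float64(0.0666), 65)
```

View pics/scene1.png

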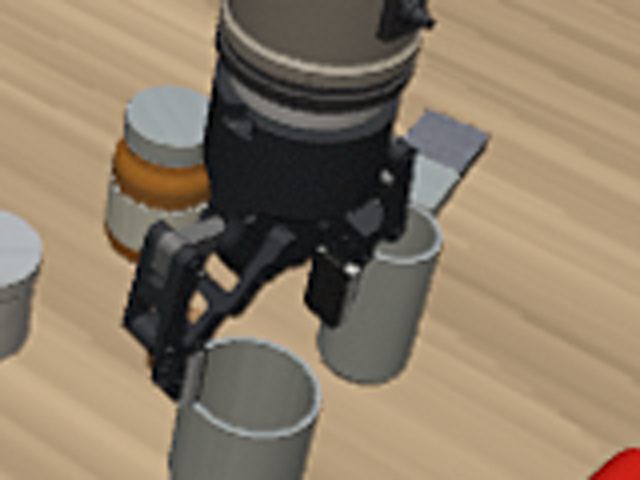

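The crop shows the open grey jacket rim (crop ~250,390) between the two open fingers (tips ~175,385 and ~330,310), with the glue pot behind. The choice holds.

```bash
python3 - <<'E'
from h import *
o=bot.observe();print(o["t"],o["ee_pos"],o["orientation"],o["dq"])
s=bot.snapshot("scene")
R=np.array(o["orientation"]);p=np.array(o["ee_pos"])
print(((proj(s,[p+R@[0,e*.0425,0] for e in(1,-1)])-[370,230])*4).round(), ((proj(s,[[.58,.2985,.068]])-[370,230])*4).round())
E
```

```text
5.1 [0.58000359 0.29596961 0.08827966] [[ 2.38917658e-01  9.71038851e-01  1.37937904e-03]
 [ 9.71039595e-01 -2.38918348e-01  3.56938109e-04]
 [ 6.76159733e-04  1.25415285e-03 -9.99998985e-01]] [ 0.00335944 -0.0168096  -0.01538206  0.00102211 -0.00185941  0.00141226]
[[181. 387.]
 [318. 314.]] [[249. 383.]]
```

Emit:
apply_moves(plan="0.08 0 0.6 0 0 0; 0 0 0.57 0 0 0; 0 0 0 0 0 0; 0 0 0 0 0 0")

```text
t: 5.55
ee_pos: [0.5806, 0.2986, 0.0534]
orientation: [[0.239, 0.971, 0.002], [0.971, -0.239, 0.0], [0.001, 0.001, -1.0]]
wrist_force: [-0.5, 0.4, -0.2]
gripper_width: 0.0852
gripper_force: 0.0
```

Emit:
apply_moves(plan="0 0 0 0 0 0; 0 0 0 0 0 0; 0 0 0 0 0 0; 0 0 0 0 0 0; 0 0 0 0 0 0", claw=0)

```text
t: 6.05
ee_pos: [0.581, 0.2988, 0.0542]
orientation: [[0.239, 0.971, 0.003], [0.971, -0.239, 0.001], [0.002, 0.003, -1.0]]
wrist_force: [-0.2, 0.6, 6.1]
gripper_width: 0.0618
gripper_force: 66.0
```

Emit:
apply_moves(plan="0 0 -0.2 0 0 0; 0 0 -0.3 0 0 0; 0 0 -0.4 0 0 0; 0 0 0 0 0 0; 0 0 0 0 0 0")

```text
t: 6.55
ee_pos: [0.5802, 0.2984, 0.0796]
orientation: [[0.239, 0.971, 0.001], [0.971, -0.239, 0.0], [0.0, 0.001, -1.0]]
wrist_force: [0.0, -0.1, -3.4]
gripper_width: 0.0621
gripper_force: 66.0
```

```bash
python3 - <<'E'
from m import *
o=bot.observe();print(o["t"],o["ee_pos"],o["wrist_force"],o["gripper_width"],o["gripper_force"])
for n in("scene","top"):
    s=snap(n); P=cloud(s); d=np.hypot(P[...,0]-.58,P[...,1]-.2985)
    print(n,ring(s,np.array([.58,.2985]),.0305,.095))
save(s,"top2.png",(110,150,270,270),3); s=snap("scene"); save(s,"scene2.png",(370,230,530,350),4)
E
```

```text
6.55 [0.58017113 0.29843059 0.07964192] [ 0.0172164  -0.05833338 -3.39593272] 0.06208175505865722 66.00090030580759
scene (array([0.5834, 0.2941, 0.0344]), np.float64(0.0931), 217)
top (array([0.5814, 0.3004, 0.0334]), np.float64(0.0918), 59)
```

View pics/scene2.png

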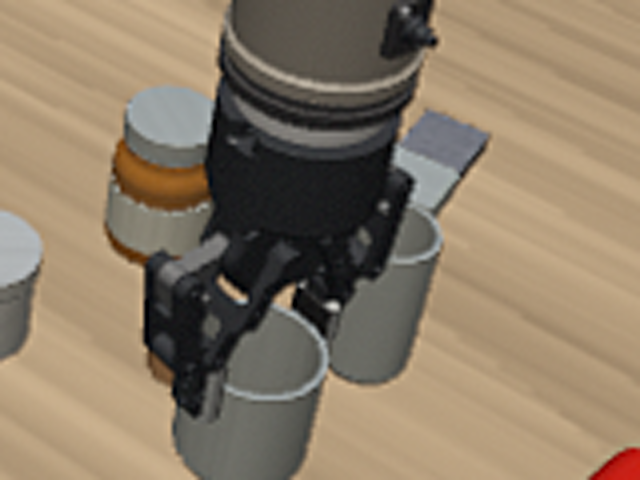

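Jacket is held upright (width 62 mm, 66 N). Planning the carry.

```bash
python3 - <<'E'
from plan import *
plan([(.58,.29,.19,1.3296),(.5406,-.096,.19,1.3296),(.5406,-.096,.115,1.3296)])
E
```

```text
-0.05 0.02 -0.74 0 0 0; -0.06 0.01 -0.75 0 0 0; -0.05 0.02 -0.74 0 0 0; -0.05 0.01 -0.74 0 0 0; -0.05 0.02 -0.75 0 0 0
-> [0.5801 0.2901 0.1901] 1.3298
-0.85 0.12 0 0 0 0; -0.86 0.12 0 0 0 0; -0.85 0.12 0 0 0 0; -0.86 0.12 0 0 0 0; -0.85 0.12 0 0 0 0
-0.85 0.12 0 0 0 0; -0.86 0.12 0 0 0 0; -0.85 0.12 0 0 0 0; -0.86 0.12 0 0 0 0; -0.85 0.12 0 0 0 0
-0.86 0.11 0 0 0 0; -0.85 0.12 0 0 0 0; -0.85 0.12 0 0 0 0; -0.86 0.12 0 0 0 0; -0.85 0.12 0 0 0 0
-> [ 0.5405 -0.0959  0.1901] 1.3298
0 0 0.83 0 0 0; 0 0 0.84 0 0 0; 0 0 0.83 0 0 0
-> [ 0.5405 -0.0959  0.1151] 1.3298
```

Emit:
apply_moves(plan="-0.05 0.02 -0.74 0 0 0; -0.06 0.01 -0.75 0 0 0; -0.05 0.02 -0.74 0 0 0; -0.05 0.01 -0.74 0 0 0; -0.05 0.02 -0.75 0 0 0")

```text
t: 7.2
ee_pos: [0.5801, 0.2901, 0.1909]
orientation: [[0.239, 0.971, -0.001], [0.971, -0.239, -0.001], [-0.001, -0.001, -1.0]]
wrist_force: [-0.1, -0.1, -2.9]
gripper_width: 0.0619
gripper_force: 66.4
```

Emit:
apply_moves(plan="-0.85 0.12 0 0 0 0; -0.86 0.12 0 0 0 0; -0.85 0.12 0 0 0 0; -0.86 0.12 0 0 0 0; -0.85 0.12 0 0 0 0")

```text
t: 7.7
ee_pos: [0.5668, 0.1605, 0.1902]
orientation: [[0.239, 0.971, -0.001], [0.971, -0.239, -0.0], [-0.0, -0.001, -1.0]]
wrist_force: [0.5, 0.7, -2.4]
gripper_width: 0.0622
gripper_force: 66.4
```

Emit:
apply_moves(plan="-0.85 0.12 0 0 0 0; -0.86 0.12 0 0 0 0; -0.85 0.12 0 0 0 0; -0.86 0.12 0 0 0 0; -0.85 0.12 0 0 0 0")

```text
t: 8.2
ee_pos: [0.5538, 0.0318, 0.1903]
orientation: [[0.239, 0.971, -0.001], [0.971, -0.239, -0.0], [-0.0, -0.001, -1.0]]
wrist_force: [-0.1, 0.6, -2.9]
gripper_width: 0.0624
gripper_force: 66.4
```

Emit:
apply_moves(plan="-0.86 0.11 0 0 0 0; -0.85 0.12 0 0 0 0; -0.85 0.12 0 0 0 0; -0.86 0.12 0 0 0 0; -0.85 0.12 0 0 0 0")

```text
t: 8.7
ee_pos: [0.5404, -0.0967, 0.1903]
orientation: [[0.239, 0.971, -0.001], [0.971, -0.239, 0.0], [-0.0, -0.001, -1.0]]
wrist_force: [1.0, -0.1, -2.3]
gripper_width: 0.062
gripper_force: 66.4
```

Emit:
apply_moves(plan="0 0 0.83 0 0 0; 0 0 0.84 0 0 0; 0 0 0.5 0 0 0; 0 0 0 0 0 0; 0 0 0 0 0 0")

```text
t: 9.2
ee_pos: [0.541, -0.0958, 0.1257]
orientation: [[0.239, 0.971, -0.0], [0.971, -0.239, 0.0], [-0.0, -0.0, -1.0]]
wrist_force: [-0.9, -0.3, -2.2]
gripper_width: 0.0621
gripper_force: 66.4
```

```bash
python3 - <<'E'
from m import *
s=snap("top"); s2=snap("scene")
o=bot.observe();print(o["t"],o["ee_pos"],o["wrist_force"],o["gripper_width"])
print(ring(s,np.array([.54,-.096]),.0305,o["ee_pos"][2]+.0145),ring(s2,np.array([.54,-.096]),.0305,o["ee_pos"][2]+.0145))
save(s2,"scene3.png",(220,130,380,250),4)
E
```

```text
9.3 [ 0.54152186 -0.09591251  0.12660607] [ 0.04670395 -0.24752352 -1.81066526] 0.062393962718646195
(array([10.4656, -8.2072, 12.8479]), np.float64(0.1388), 3) (array([ 0.5437, -0.0949,  0.0318]), np.float64(0.1392), 176)
```

View pics/scene3.png

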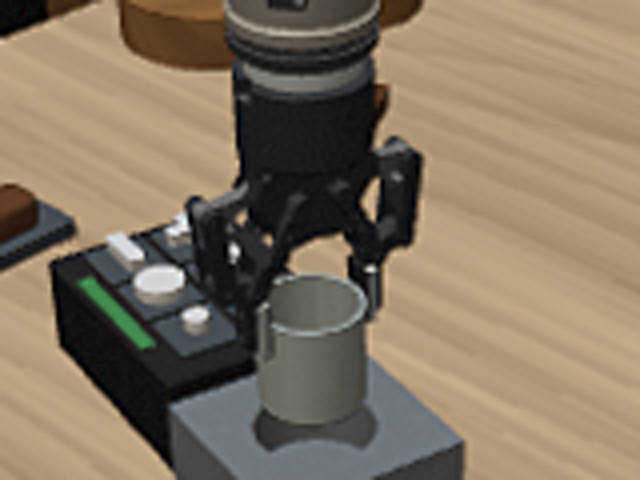

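The view shows the jacket held upright just above the well (crop 312,410 over the well at 315,435). Lowering gently.

Emit:
apply_moves(plan="0 -0.03 0.4 0 0 0; 0 0 0.4 0 0 0; 0 0 0.4 0 0 0; 0 0 0.3 0 0 0; 0 0 0 0 0 0")

```text
t: 9.8
ee_pos: [0.5389, -0.0952, 0.0787]
orientation: [[0.239, 0.971, -0.003], [0.971, -0.239, 0.001], [0.0, -0.004, -1.0]]
wrist_force: [-0.3, -0.1, -3.8]
gripper_width: 0.0618
gripper_force: 66.5
```

Emit:
apply_moves(plan="0 0 0.1 0 0 0; 0 0 0.1 0 0 0; 0 0 0.08 0 0 0; 0 0 0.05 0 0 0; 0 0 0 0 0 0")

```text
t: 10.3
ee_pos: [0.5399, -0.0955, 0.0706]
orientation: [[0.239, 0.971, -0.0], [0.971, -0.239, -0.0], [-0.0, -0.0, -1.0]]
wrist_force: [0.1, -0.1, -3.3]
gripper_width: 0.062
gripper_force: 66.5
```

Emit:
apply_moves(plan="0 0 0.02 0 0 0; 0 0 0.02 0 0 0; 0 0 0.02 0 0 0; 0 0 0 0 0 0; 0 0 0 0 0 0")

```text
t: 10.8
ee_pos: [0.5401, -0.0957, 0.0692]
orientation: [[0.239, 0.971, 0.0], [0.971, -0.239, -0.0], [-0.0, 0.0, -1.0]]
wrist_force: [-1.2, 0.2, 1.7]
gripper_width: 0.0621
gripper_force: 66.8
```

Emit:
apply_moves(plan="0 0 0.01 0 0 0; 0 0 0.01 0 0 0; 0 0 0 0 0 0; 0 0 0 0 0 0")

```text
t: 11.2
ee_pos: [0.5401, -0.0957, 0.0692]
orientation: [[0.239, 0.971, 0.001], [0.971, -0.239, -0.0], [-0.0, 0.001, -1.0]]
wrist_force: [-4.3, -0.4, 7.6]
gripper_width: 0.0617
gripper_force: 67.6
```

Emit:
apply_moves(plan="0 0 -0.02 0 0 0; 0 0 0 0 0 0; 0 0 0 0 0 0; 0 0 0 0 0 0; 0 0 0 0 0 0", claw=1)

```text
t: 11.7
ee_pos: [0.54, -0.0955, 0.0688]
orientation: [[0.239, 0.971, -0.0], [0.971, -0.239, -0.0], [-0.0, -0.0, -1.0]]
wrist_force: [-1.1, 0.1, 0.4]
gripper_width: 0.0853
gripper_force: 0.0
```

Emit:
apply_moves(plan="0 0 -0.2 0 0 0; 0 0 -0.5 0 0 0; 0 0 -0.9 0 0 0; 0 0 -0.9 0 0 0; 0 0 -0.9 0 0 0")

```text
t: 12.2
ee_pos: [0.5399, -0.0955, 0.1723]
orientation: [[0.239, 0.971, 0.0], [0.971, -0.239, -0.0], [-0.0, 0.0, -1.0]]
wrist_force: [-0.4, -1.1, 0.9]
gripper_width: 0.0853
gripper_force: 0.0
```

```bash
python3 - <<'E'
from m import *
from plan import plan
s=snap("top"); s2=snap("scene")
print(ring(s,np.array([.54,-.096]),.0305,.083),ring(s2,np.array([.54,-.096]),.0305,.083))
print(ring(s,np.array([.4635,.300]),.0225,.09),ring(s2,np.array([.4635,.3]),.0225,.09))
P=cloud(s2).reshape(-1,3);d=np.hypot(P[:,0]-.54,P[:,1]+.096);print(np.nanpercentile(P[d<.031,2],[2,98]))
plan([(.5,.1,.19,1.0),(.4635,.30,.19,.8),(.4635,.30,.12,.8)])
E
```

```text
(array([ 0.5157, -0.0823,  0.0029]), np.float64(0.0829), 5) (array([ 0.5417, -0.0947,  0.0302]), np.float64(0.081), 149)
(array([0.463 , 0.2991, 0.0222]), np.float64(0.0885), 97) (array([0.4641, 0.3015, 0.0222]), np.float64(0.0878), 165)
[0.04619684 0.5185737 ]
0.86 -0.42 -0.07 0 0 0.47; 0.84 -0.45 -0.07 0 0 0.47; 0.81 -0.5 -0.07 0 0 0.47; 0.8 -0.53 -0.07 0 0 0.48; 0.76 -0.57 -0.07 0 0 0.47
0.74 -0.61 -0.08 0 0 0.47; 0.71 -0.64 -0.07 0 0 0.47
-> [0.5001 0.1    0.1901] 0.9999
0.83 -0.77 0 0 0 0.33; 0.79 -0.8 0 0 0 0.34; 0.78 -0.82 0 0 0 0.33; 0.74 -0.85 0 0 0 0.33; 0.72 -0.88 0 0 0 0.34
0.68 -0.9 0 0 0 0.33
-> [0.4634 0.3001 0.1901] 0.7999
0 0 0.78 0 0 0; 0 0 0.78 0 0 0; 0 0 0.78 0 0 0
-> [0.4634 0.3001 0.1199] 0.7999
```

```bash
python3 - <<'E'
from plan import *
plan([(.4635,.30,.19,1.33),(.4635,.30,.12,1.33)])
E
```

```text
0.87 -0.41 -0.04 0 0 0; 0.87 -0.4 -0.03 0 0 0; 0.87 -0.41 -0.04 0 0 0; 0.88 -0.41 -0.03 0 0 0; 0.87 -0.4 -0.04 0 0 0
0.87 -0.41 -0.03 0 0 0; 0.87 -0.41 -0.04 0 0 0; 0.87 -0.4 -0.03 0 0 0; 0.87 -0.41 -0.04 0 0 0; 0.87 -0.41 -0.03 0 0 0
0.88 -0.4 -0.04 0 0 0; 0.87 -0.41 -0.04 0 0 0; 0.87 -0.4 -0.03 0 0 0; 0.87 -0.41 -0.04 0 0 0
-> [0.4635 0.3    0.1901] 1.3299
0 0 0.78 0 0 0; 0 0 0.78 0 0 0; 0 0 0.78 0 0 0
-> [0.4635 0.3    0.1199] 1.3299
```

Emit:
apply_moves(plan="0.87 -0.41 -0.04 0 0 0; 0.87 -0.4 -0.03 0 0 0; 0.87 -0.41 -0.04 0 0 0; 0.88 -0.41 -0.03 0 0 0; 0.87 -0.4 -0.04 0 0 0")

```text
t: 12.8
ee_pos: [0.5113, 0.0471, 0.1758]
orientation: [[0.239, 0.971, -0.001], [0.971, -0.239, 0.0], [-0.0, -0.001, -1.0]]
wrist_force: [0.8, 0.1, 0.1]
gripper_width: 0.0855
gripper_force: 0.0
```

Emit:
apply_moves(plan="0.87 -0.41 -0.03 0 0 0; 0.87 -0.41 -0.04 0 0 0; 0.87 -0.4 -0.03 0 0 0; 0.87 -0.41 -0.04 0 0 0; 0.87 -0.41 -0.03 0 0 0")

```text
t: 13.3
ee_pos: [0.4831, 0.1884, 0.1809]
orientation: [[0.239, 0.971, -0.001], [0.971, -0.239, -0.0], [-0.0, -0.001, -1.0]]
wrist_force: [-0.0, 0.3, 0.5]
gripper_width: 0.0853
gripper_force: 0.0
```

Emit:
apply_moves(plan="0.88 -0.4 -0.04 0 0 0; 0.87 -0.41 -0.04 0 0 0; 0.87 -0.4 -0.03 0 0 0; 0.87 -0.41 -0.04 0 0 0; 0 0 0 0 0 0")

```text
t: 13.8
ee_pos: [0.4604, 0.3033, 0.1854]
orientation: [[0.236, 0.972, -0.001], [0.972, -0.236, 0.001], [0.001, -0.001, -1.0]]
wrist_force: [-0.4, -0.9, 1.0]
gripper_width: 0.0856
gripper_force: 0.0
```

Emit:
apply_moves(plan="0 0 0.78 0 0 0; 0 0 0.78 0 0 0; 0 0 0.78 0 0 0; 0 0 0 0 0 0; 0 0 0 0 0 0")

```text
t: 14.3
ee_pos: [0.4617, 0.3001, 0.1157]
orientation: [[0.239, 0.971, -0.001], [0.971, -0.239, -0.001], [-0.001, -0.001, -1.0]]
wrist_force: [-0.5, 0.2, 0.7]
gripper_width: 0.0853
gripper_force: 0.0
```

```bash
python3 - <<'E'
from m import *
s=snap("top"); s2=snap("scene")
o=bot.observe();print(o["t"],o["ee_pos"],o["wrist_force"])
print(ring(s,np.array([.4635,.300]),.0225,.09),ring(s2,np.array([.4635,.3]),.0225,.09))
print("jacket",ring(s,np.array([.54,-.096]),.0305,.083),ring(s2,np.array([.54,-.096]),.0305,.083))
for q in (s,s2):
  P=cloud(q).reshape(-1,3);d=np.hypot(P[:,0]-.5406,P[:,1]+.096);print("floor",np.nanpercentile(P[d<.02,2],[5,25,50]).round(4))
  Q=P[(d>.026)&(d<.036)&(P[:,2]>.078)];a=np.c_[Q[:,:2]-[.5406,-.096],np.ones(len(Q))];print("rim plane",len(Q),np.linalg.lstsq(a,Q[:,2],rcond=None)[0].round(4))
E
```

```text
14.4 [0.46237617 0.30063369 0.11688701] [ 0.39301387 -0.23708515 -0.96850023]
(array([0.4629, 0.2987, 0.022 ]), np.float64(0.0886), 55) (array([0.4642, 0.3018, 0.0223]), np.float64(0.0883), 142)
jacket (array([ 0.5403, -0.0966,  0.0301]), np.float64(0.0821), 111) (array([ 0.5418, -0.0943,  0.0303]), np.float64(0.081), 159)
floor [0.0148 0.0169 0.0184]
rim plane 111 [-0.0114 -0.0005  0.0823]
floor nan
rim plane 138 [0.0053 0.0034 0.0813]
  return np.nanmean(a, axis, out=out, keepdims=keepdims)
```

Jacket stands level at (0.541,-0.0955), rim ≈ 0.082, inner floor ≈ 0.018. Now grasp the glue pot.

Emit:
apply_moves(plan="0 0.04 0.6 0 0 0; 0 0 0.5 0 0 0; 0 0 0.2 0 0 0; 0 0 0 0 0 0; 0 0 0 0 0 0")

```text
t: 14.9
ee_pos: [0.4633, 0.3006, 0.0776]
orientation: [[0.239, 0.971, 0.001], [0.971, -0.239, 0.001], [0.001, 0.001, -1.0]]
wrist_force: [-0.8, 0.3, 0.9]
gripper_width: 0.0854
gripper_force: 0.0
```

Emit:
apply_moves(plan="0 0 0 0 0 0; 0 0 0 0 0 0; 0 0 0 0 0 0; 0 0 0 0 0 0; 0 0 0 0 0 0", claw=0)

```text
t: 15.4
ee_pos: [0.463, 0.3006, 0.0776]
orientation: [[0.239, 0.971, 0.001], [0.971, -0.239, 0.001], [0.001, 0.001, -1.0]]
wrist_force: [-1.6, 0.3, 5.4]
gripper_width: 0.047
gripper_force: 61.2
```

```bash
python3 - <<'E'
from plan import *
o=bot.observe();print(o["t"],o["ee_pos"],o["gripper_width"],o["gripper_force"])
plan([(.4635,.30,.23,1.3298),(.541,-.0955,.23,1.3298),(.541,-.0955,.175,1.3298)])
E
```

```text
15.4 [0.46296842 0.30057922 0.07763044] 0.04702849343868591 61.182492300868034
0 0 -0.85 0 0 0; 0 0.01 -0.84 0 0 0; -0.01 0 -0.85 0 0 0; 0 0 -0.85 0 0 0; 0 0.01 -0.84 0 0 0
0 0 -0.85 0 0 0
-> [0.4635 0.3001 0.23  ] 1.3299
-0.87 0.4 0 0 0 0; -0.87 0.41 0 0 0 0; -0.87 0.4 0 0 0 0; -0.87 0.41 0 0 0 0; -0.87 0.4 0 0 0 0
-0.87 0.4 0 0 0 0; -0.88 0.41 0 0 0 0; -0.87 0.4 0 0 0 0; -0.87 0.41 0 0 0 0; -0.87 0.4 0 0 0 0
-0.87 0.4 0 0 0 0; -0.87 0.41 0 0 0 0; -0.87 0.4 0 0 0 0; -0.87 0.41 0 0 0 0
-> [ 0.5411 -0.0955  0.23  ] 1.3299
0 0 0.61 0 0 0; 0 0 0.61 0 0 0; 0 0 0.61 0 0 0
-> [ 0.5411 -0.0955  0.1751] 1.3299
```

Emit:
apply_moves(plan="0 0 -0.3 0 0 0; 0 0 -0.7 0 0 0; 0 0 -0.8 0 0 0; 0 0 -0.85 0 0 0; 0 0 -0.85 0 0 0")

```text
t: 15.9
ee_pos: [0.4625, 0.3002, 0.1829]
orientation: [[0.239, 0.971, -0.0], [0.971, -0.239, -0.0], [-0.0, -0.0, -1.0]]
wrist_force: [0.1, 0.2, -1.0]
gripper_width: 0.047
gripper_force: 61.9
```

Emit:
apply_moves(plan="0 0.02 -0.85 0 0 0; 0 0 -0.73 0 0 0; -0.4 0.2 0 0 0 0; -0.87 0.4 0 0 0 0; -0.87 0.41 0 0 0 0")

```text
t: 16.4
ee_pos: [0.4768, 0.2291, 0.2279]
orientation: [[0.237, 0.971, -0.002], [0.971, -0.237, -0.001], [-0.001, -0.001, -1.0]]
wrist_force: [-0.3, 0.2, -0.9]
gripper_width: 0.0463
gripper_force: 61.9
```

Emit:
apply_moves(plan="-0.87 0.4 0 0 0 0; -0.87 0.41 0 0 0 0; -0.87 0.4 0 0 0 0; -0.87 0.4 0 0 0 0; -0.88 0.41 0 0 0 0")

```text
t: 16.9
ee_pos: [0.5043, 0.0871, 0.2277]
orientation: [[0.239, 0.971, -0.002], [0.971, -0.239, -0.0], [-0.001, -0.002, -1.0]]
wrist_force: [1.2, 0.3, -1.5]
gripper_width: 0.047
gripper_force: 61.9
```

Emit:
apply_moves(plan="-0.87 0.4 0 0 0 0; -0.87 0.41 0 0 0 0; -0.87 0.4 0 0 0 0; -0.87 0.4 0 0 0 0; -0.87 0.41 0 0 0 0")

```text
t: 17.4
ee_pos: [0.5317, -0.054, 0.2277]
orientation: [[0.239, 0.971, -0.002], [0.971, -0.239, 0.0], [-0.0, -0.002, -1.0]]
wrist_force: [0.4, -1.0, -1.4]
gripper_width: 0.0471
gripper_force: 61.9
```

Emit:
apply_moves(plan="-0.87 0.4 0 0 0 0; -0.47 0.21 0 0 0 0; 0 0 0.6 0 0 0; 0 0 0.6 0 0 0; 0 0 0 0 0 0")

```text
t: 17.9
ee_pos: [0.5388, -0.0952, 0.1901]
orientation: [[0.239, 0.971, -0.006], [0.971, -0.239, 0.002], [0.0, -0.007, -1.0]]
wrist_force: [0.3, 1.1, -1.2]
gripper_width: 0.0468
gripper_force: 62.0
```

```bash
python3 - <<'E'
from m import *
s2=snap("scene");s=snap("scene")
o=bot.observe();print(o["t"],o["ee_pos"],o["wrist_force"],o["gripper_width"])
z=o["ee_pos"][2]
print(ring(s,np.array([.541,-.0955]),.0225,z+.0125))
save(s,"scene4.png",(220,130,380,250),4)
E
```

```text
18.0 [ 0.54052193 -0.09534391  0.19283877] [ 0.30340924  0.33522129 -1.89561981] 0.046907812625211674
(array([ 0.5439, -0.0948,  0.0255]), np.float64(0.2033), 172)
```

View pics/scene4.png

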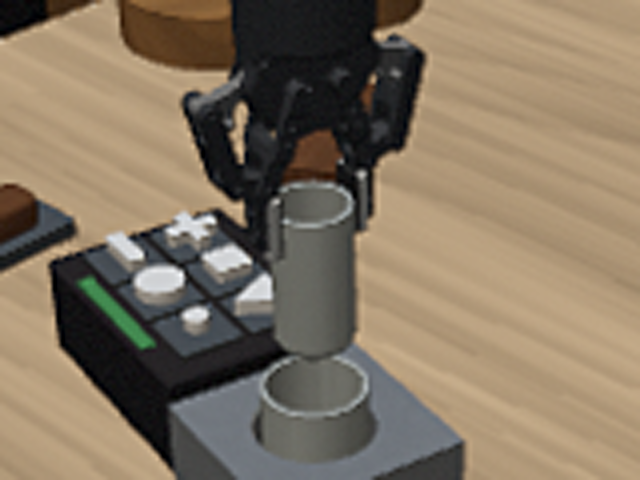

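The glue pot hangs upright above the seated jacket (pot base ~315,350, jacket mouth ~315,385). Lowering.

Emit:
apply_moves(plan="0 0 0.4 0 0 0; 0 0 0.4 0 0 0; 0 0 0.4 0 0 0; 0 0 0.3 0 0 0; 0 0 0 0 0 0")

```text
t: 18.5
ee_pos: [0.54, -0.0952, 0.1463]
orientation: [[0.239, 0.971, -0.003], [0.971, -0.239, 0.001], [0.0, -0.003, -1.0]]
wrist_force: [-0.0, -0.2, -1.6]
gripper_width: 0.0466
gripper_force: 62.0
```

Emit:
apply_moves(plan="0 0 0.4 0 0 0; 0 0 0.4 0 0 0; 0 0 0.35 0 0 0; 0 0 0.2 0 0 0; 0 0 0 0 0 0")

```text
t: 19.0
ee_pos: [0.5403, -0.0953, 0.1064]
orientation: [[0.239, 0.971, -0.002], [0.971, -0.239, 0.001], [0.0, -0.002, -1.0]]
wrist_force: [-0.2, 0.2, -1.6]
gripper_width: 0.0464
gripper_force: 62.1
```

Emit:
apply_moves(plan="0 0 0.1 0 0 0; 0 0 0.08 0 0 0; 0 0 0.06 0 0 0; 0 0 0 0 0 0; 0 0 0 0 0 0")

```text
t: 19.5
ee_pos: [0.541, -0.0955, 0.1005]
orientation: [[0.239, 0.971, 0.0], [0.971, -0.239, -0.0], [-0.0, 0.0, -1.0]]
wrist_force: [-0.2, -0.2, -1.7]
gripper_width: 0.0465
gripper_force: 62.1
```

Emit:
apply_moves(plan="0 0 0.03 0 0 0; 0 0 0.03 0 0 0; 0 0 0.02 0 0 0; 0 0 0 0 0 0; 0 0 0 0 0 0")

```text
t: 20.0
ee_pos: [0.5409, -0.0955, 0.098]
orientation: [[0.239, 0.971, -0.0], [0.971, -0.239, -0.0], [-0.0, 0.0, -1.0]]
wrist_force: [0.2, 0.6, -1.1]
gripper_width: 0.0472
gripper_force: 62.1
```

Emit:
apply_moves(plan="0 0 0.02 0 0 0; 0 0 0.02 0 0 0; 0 0 0 0 0 0; 0 0 0 0 0 0")

```text
t: 20.4
ee_pos: [0.5409, -0.0955, 0.0968]
orientation: [[0.239, 0.971, -0.0], [0.971, -0.239, -0.0], [-0.0, -0.0, -1.0]]
wrist_force: [-0.4, 0.9, -3.1]
gripper_width: 0.0473
gripper_force: 62.2
```

Emit:
apply_moves(plan="0 0 0.01 0 0 0; 0 0 0.01 0 0 0; 0 0 0 0 0 0; 0 0 0 0 0 0; 0 0 0 0 0 0")

```text
t: 20.9
ee_pos: [0.5409, -0.0955, 0.0967]
orientation: [[0.239, 0.971, 0.0], [0.971, -0.239, -0.0], [-0.0, 0.0, -1.0]]
wrist_force: [-2.6, 0.5, 3.9]
gripper_width: 0.0469
gripper_force: 62.6
```

Emit:
apply_moves(plan="0 0 0.01 0 0 0; 0 0 0.01 0 0 0; 0 0 0 0 0 0; 0 0 0 0 0 0")

```text
t: 21.3
ee_pos: [0.541, -0.0955, 0.0966]
orientation: [[0.239, 0.971, 0.001], [0.971, -0.239, -0.0], [-0.0, 0.001, -1.0]]
wrist_force: [-3.4, 0.9, 9.1]
gripper_width: 0.0471
gripper_force: 63.1
```

Emit:
apply_moves(plan="0 0 -0.03 0 0 0; 0 0 0 0 0 0; 0 0 0 0 0 0; 0 0 0 0 0 0; 0 0 0 0 0 0", claw=1)

```text
t: 21.8
ee_pos: [0.5409, -0.0955, 0.0963]
orientation: [[0.239, 0.971, -0.0], [0.971, -0.239, 0.0], [-0.0, -0.0, -1.0]]
wrist_force: [0.1, 0.7, 0.4]
gripper_width: 0.0852
gripper_force: 0.0
```

Emit:
apply_moves(plan="0 0 -0.2 0 0 0; 0 0 -0.5 0 0 0; 0 0 -0.8 0 0 0; 0 0 -0.8 0 0 0; 0 0 0 0 0 0")

```text
t: 22.3
ee_pos: [0.5428, -0.096, 0.1691]
orientation: [[0.239, 0.971, 0.007], [0.971, -0.239, -0.002], [-0.001, 0.007, -1.0]]
wrist_force: [-0.0, -0.8, -0.6]
gripper_width: 0.0853
gripper_force: 0.0
```

```bash
python3 - <<'E'
from m import *
from plan import plan
o=bot.observe();print(o["t"],o["ee_pos"])
s=snap("scene"); print(ring(s,np.array([.541,-.0955]),.0225,.109))
P=cloud(s).reshape(-1,3);d=np.hypot(P[:,0]-.541,P[:,1]+.0955)
Q=P[(d<.028)&(P[:,2]>.104)&(P[:,2]<.115)];a=np.c_[Q[:,:2]-[.541,-.0955],np.ones(len(Q))];print("rim plane",len(Q),np.linalg.lstsq(a,Q[:,2],rcond=None)[0].round(4))
Q=P[(d>.027)&(d<.036)&(P[:,2]>.078)&(P[:,2]<.09)];print("jacket rim",np.median(Q[:,2]))
plan([(.5299,-.245,.165,1.3298)])
E
```

```text
22.3 [ 0.54277781 -0.09602958  0.16914189]
(array([ 0.5417, -0.0939,  0.0219]), np.float64(0.1071), 115)
rim plane 101 [-0.0116 -0.0102  0.1071]
jacket rim 0.0813620255990169
-0.82 0.13 0.01 0 0 0; -0.82 0.14 0.01 0 0 0; -0.82 0.13 0.02 0 0 0; -0.82 0.13 0.01 0 0 0; -0.83 0.14 0.01 0 0 0
-0.82 0.13 0.01 0 0 0
-> [ 0.5298 -0.2451  0.1651] 1.3299
```

Both pots are in (glue rim ≈ 0.107, jacket rim ≈ 0.081, level). Now the disc key.

Emit:
apply_moves(plan="-0.82 0.13 0.01 0 0 0; -0.82 0.14 0.01 0 0 0; -0.82 0.13 0.02 0 0 0; -0.82 0.13 0.01 0 0 0; -0.83 0.14 0.01 0 0 0")

```text
t: 22.85
ee_pos: [0.5303, -0.2206, 0.1625]
orientation: [[0.239, 0.971, -0.002], [0.971, -0.239, 0.001], [0.001, -0.002, -1.0]]
wrist_force: [0.2, -0.0, 0.5]
gripper_width: 0.0855
gripper_force: 0.0
```

Emit:
apply_moves(plan="-0.82 0.13 0.01 0 0 0; 0 0 0 0 0 0; 0 0 0 0 0 0; 0 0 0 0 0 0; 0 0 0 0 0 0", claw=0)

```text
t: 23.35
ee_pos: [0.529, -0.2437, 0.1632]
orientation: [[0.238, 0.971, -0.0], [0.971, -0.238, 0.0], [0.0, -0.001, -1.0]]
wrist_force: [0.1, -0.6, 0.3]
gripper_width: 0.0124
gripper_force: 0.0
```

Emit:
apply_moves(plan="0 0 0 0 0 0; 0 0 0 0 0 0; 0 0 0 0 0 0")

```text
t: 23.65
ee_pos: [0.529, -0.2445, 0.1635]
orientation: [[0.238, 0.971, 0.0], [0.971, -0.238, -0.0], [-0.0, 0.0, -1.0]]
wrist_force: [0.1, 0.1, 0.7]
gripper_width: -0.0001
gripper_force: 0.0
```

```bash
python3 - <<'E'
from plan import *
plan([(.5299,-.245,.115,1.3298)])
K=[("tri",.4943,-.1872),("cross",.4721,-.2806),("bar",.5188,-.2917)]
p=np.array([.5299,-.245,.115])
for n,x,y in K: print(n);q=np.array([x,y,.115]);plan([(*q,1.3298)],p,1.3298);p=q
E
```

```text
0 0.02 0.81 0 0 0; -0.01 0.01 0.81 0 0 0
-> [ 0.5298 -0.245   0.1149] 1.3303
tri
0.79 -0.81 0 0 0 0; 0.8 -0.8 0 0 0 0
-> [ 0.4944 -0.1872  0.115 ] 1.3298
cross
-0.8 0.01 0 0 0 0; -0.8 0 0 0 0 0; -0.8 0.01 0 0 0 0; -0.8 0 0 0 0 0
-> [ 0.472  -0.2806  0.115 ] 1.3298
bar
0.01 0.8 0 0 0 0; 0 0.8 0 0 0 0
-> [ 0.5188 -0.2918  0.115 ] 1.3298
```

Emit:
apply_moves(plan="0 0.03 0.8 0 0 0; 0 0 0.8 0 0 0; 0 0 0.4 0 0 0; 0 0 0 0 0 0; 0 0 0 0 0 0")

```text
t: 24.15
ee_pos: [0.5302, -0.2453, 0.104]
orientation: [[0.239, 0.971, 0.001], [0.971, -0.239, -0.0], [-0.0, 0.001, -1.0]]
wrist_force: [-0.4, 0.0, 0.3]
gripper_width: -0.0001
gripper_force: 0.0
```

Emit:
apply_moves(plan="0 0 0.1 0 0 0; 0 0 0.1 0 0 0; 0 0 0.05 0 0 0; 0 0 0 0 0 0; 0 0 0 0 0 0")

```text
t: 24.65
ee_pos: [0.5305, -0.2455, 0.0966]
orientation: [[0.239, 0.971, 0.002], [0.971, -0.239, -0.001], [-0.001, 0.002, -1.0]]
wrist_force: [1.7, -1.0, 2.5]
gripper_width: -0.0001
gripper_force: 1.7
```

Emit:
apply_moves(plan="0 0 0.05 0 0 0; 0 0 0.05 0 0 0; 0 0 0 0 0 0; 0 0 0 0 0 0")

```text
t: 25.05
ee_pos: [0.5305, -0.2455, 0.0949]
orientation: [[0.239, 0.971, 0.002], [0.971, -0.239, -0.002], [-0.001, 0.003, -1.0]]
wrist_force: [-0.4, 0.6, 16.2]
gripper_width: -0.0002
gripper_force: 7.4
```

Emit:
apply_moves(plan="0 0 0.03 0 0 0; 0 0 0 0 0 0; 0 0 0 0 0 0")

```text
t: 25.35
ee_pos: [0.5306, -0.2455, 0.0948]
orientation: [[0.239, 0.971, 0.003], [0.971, -0.239, -0.002], [-0.001, 0.003, -1.0]]
wrist_force: [-3.7, 1.5, 20.9]
gripper_width: 0.0005
gripper_force: 10.1
```

Disc bottomed (stalled at 0.0949, 20 N). Lift, then the triangle.

Emit:
apply_moves(plan="0 0 -0.3 0 0 0; 0 0 -0.45 0 0 0; 0.79 -0.81 0 0 0 0; 0.8 -0.8 0 0 0 0; 0 0 0 0 0 0")

```text
t: 25.85
ee_pos: [0.4913, -0.1837, 0.1141]
orientation: [[0.237, 0.972, -0.005], [0.972, -0.237, 0.003], [0.002, -0.006, -1.0]]
wrist_force: [-0.4, -0.5, -0.2]
gripper_width: -0.0001
gripper_force: 0.0
```

Emit:
apply_moves(plan="0 0 0 0 0 0; 0 0 0.2 0 0 0; 0 0 0.17 0 0 0; 0 0 0 0 0 0")

```text
t: 26.25
ee_pos: [0.4939, -0.1875, 0.1021]
orientation: [[0.239, 0.971, -0.002], [0.971, -0.239, 0.001], [0.0, -0.002, -1.0]]
wrist_force: [0.7, 0.2, 0.1]
gripper_width: 0.0
gripper_force: 0.0
```

Emit:
apply_moves(plan="0 0 0.1 0 0 0; 0 0 0.1 0 0 0; 0 0 0.07 0 0 0; 0 0 0 0 0 0; 0 0 0 0 0 0")

```text
t: 26.75
ee_pos: [0.4945, -0.1876, 0.0956]
orientation: [[0.239, 0.971, 0.001], [0.971, -0.239, -0.001], [-0.001, 0.001, -1.0]]
wrist_force: [-0.1, -2.2, 3.6]
gripper_width: 0.0
gripper_force: 2.0
```

Emit:
apply_moves(plan="0 0 0.05 0 0 0; 0 0 0.02 0 0 0; 0 0 0 0 0 0; 0 0 0 0 0 0")

```text
t: 27.15
ee_pos: [0.4946, -0.1876, 0.0949]
orientation: [[0.238, 0.971, 0.002], [0.971, -0.238, -0.001], [-0.001, 0.002, -1.0]]
wrist_force: [-4.3, -0.6, 14.8]
gripper_width: -0.0
gripper_force: 7.7
```

Triangle bottomed. Now the cross.

Emit:
apply_moves(plan="0 0 -0.3 0 0 0; 0 0 -0.41 0 0 0; -0.8 0.01 0 0 0 0; -0.8 0 0 0 0 0; -0.8 0.01 0 0 0 0")

```text
t: 27.65
ee_pos: [0.4775, -0.2575, 0.1149]
orientation: [[0.238, 0.971, -0.0], [0.971, -0.238, 0.0], [0.0, -0.0, -1.0]]
wrist_force: [-0.1, -0.1, 0.1]
gripper_width: 0.0
gripper_force: 0.0
```

Emit:
apply_moves(plan="-0.8 0 0 0 0 0; 0 0 0 0 0 0; 0 0 0.2 0 0 0; 0 0 0.17 0 0 0; 0 0 0 0 0 0")

```text
t: 28.15
ee_pos: [0.4716, -0.2792, 0.1024]
orientation: [[0.238, 0.971, -0.002], [0.971, -0.238, 0.002], [0.001, -0.002, -1.0]]
wrist_force: [0.1, -0.3, -0.4]
gripper_width: -0.0003
gripper_force: 0.0
```

Emit:
apply_moves(plan="0 0 0 0 0 0")

```text
t: 28.25
ee_pos: [0.4721, -0.2797, 0.1031]
orientation: [[0.238, 0.971, -0.001], [0.971, -0.238, 0.001], [0.0, -0.001, -1.0]]
wrist_force: [-0.0, -0.3, -0.5]
gripper_width: -0.0003
gripper_force: 0.0
```

Emit:
apply_moves(plan="-0.02 0 0.1 0 0 0; 0 0 0.1 0 0 0; 0 0 0.07 0 0 0; 0 0 0 0 0 0; 0 0 0 0 0 0")

```text
t: 28.75
ee_pos: [0.4721, -0.281, 0.0956]
orientation: [[0.239, 0.971, 0.001], [0.971, -0.239, -0.0], [0.0, 0.001, -1.0]]
wrist_force: [1.3, 3.2, 4.2]
gripper_width: 0.0001
gripper_force: 2.0
```

Emit:
apply_moves(plan="0 0 0.05 0 0 0; 0 0 0.02 0 0 0; 0 0 0 0 0 0; 0 0 0 0 0 0")

```text
t: 29.15
ee_pos: [0.4722, -0.2811, 0.0949]
orientation: [[0.239, 0.971, 0.001], [0.971, -0.239, -0.001], [-0.0, 0.002, -1.0]]
wrist_force: [-1.2, 4.4, 15.2]
gripper_width: -0.0001
gripper_force: 7.6
```

Cross bottomed. Now the bar.

Emit:
apply_moves(plan="0 0 -0.3 0 0 0; 0 0 -0.41 0 0 0; 0.01 0.8 0 0 0 0; 0 0.8 0 0 0 0; 0 0 0 0 0 0")

```text
t: 29.65
ee_pos: [0.5204, -0.2933, 0.1149]
orientation: [[0.238, 0.971, 0.002], [0.971, -0.238, -0.002], [-0.001, 0.002, -1.0]]
wrist_force: [0.2, 0.4, -0.0]
gripper_width: 0.0001
gripper_force: 0.0
```

Emit:
apply_moves(plan="0 0 0 0 0 0; 0 0 0.2 0 0 0; 0 0 0.17 0 0 0; 0 0 0 0 0 0; 0 0 0 0 0 0")

```text
t: 30.15
ee_pos: [0.5181, -0.2922, 0.1032]
orientation: [[0.239, 0.971, -0.001], [0.971, -0.239, 0.0], [0.0, -0.001, -1.0]]
wrist_force: [0.1, -0.4, 0.2]
gripper_width: 0.0005
gripper_force: 0.0
```

Emit:
apply_moves(plan="0 0 0.1 0 0 0; 0 0 0.1 0 0 0; 0 0 0.07 0 0 0; 0 0 0 0 0 0; 0 0 0 0 0 0")

```text
t: 30.65
ee_pos: [0.5187, -0.2925, 0.0957]
orientation: [[0.239, 0.971, 0.001], [0.971, -0.239, -0.001], [-0.0, 0.001, -1.0]]
wrist_force: [-0.3, 0.2, 3.1]
gripper_width: 0.0005
gripper_force: 2.0
```

Emit:
apply_moves(plan="0 0 0.05 0 0 0; 0 0 0.02 0 0 0; 0 0 0 0 0 0; 0 0 0 0 0 0")

```text
t: 31.05
ee_pos: [0.5187, -0.2926, 0.0949]
orientation: [[0.238, 0.971, 0.001], [0.971, -0.238, -0.001], [-0.001, 0.001, -1.0]]
wrist_force: [-3.6, 2.0, 13.1]
gripper_width: 0.0
gripper_force: 6.8
```

Emit:
apply_moves(plan="0 0 -0.3 0 0 0; 0 0 -0.6 0 0 0; 0 0 -0.9 0 0 0; 0 0 -0.9 0 0 0; 0 0 -0.9 0 0 0")

```text
t: 31.55
ee_pos: [0.5182, -0.2919, 0.2018]
orientation: [[0.239, 0.971, -0.001], [0.971, -0.239, 0.001], [0.001, -0.001, -1.0]]
wrist_force: [0.3, -0.7, -0.0]
gripper_width: -0.0003
gripper_force: 0.0
```

```bash
python3 - <<'E'
from m import *
s=snap("scene"); print(ring(s,np.array([.541,-.0955]),.0225,.109),bot.observe()["t"])
save(s,"end.png")
E
```

```text
(array([ 0.542 , -0.0937,  0.0223]), np.float64(0.1069), 118) 31.6
```

View pics/end.png

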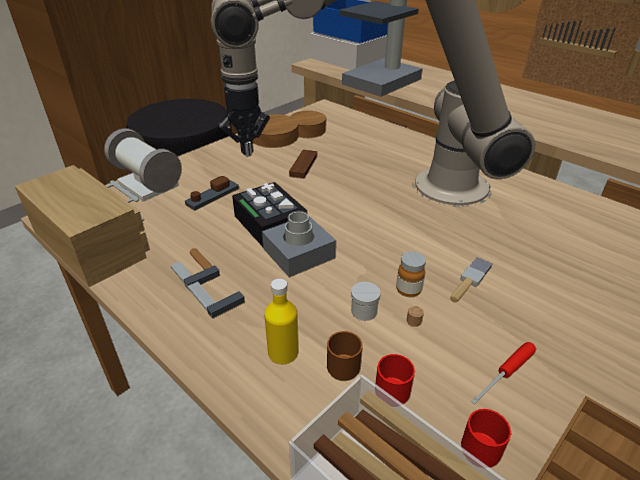

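The final view shows both pots nested in the well (298,230), the bystanders unmoved, and the arm clear (247,140).

```bash
python3 -c "
from workcell import bot
print(bot.finish_job())"
```

```text
the job is handed in; nothing more can be done
None
```

The job is handed in at about 32 s: the jacket stands in the well with the glue pot inside it, both upright, and the disc, triangle, cross and bar keys were each pressed to their stop in that order and released.

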